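# Tap-centre an unfired cup on the banding wheel and bring down the hold-down

### The job

The unfired cup standing upside down on the banding wheel is to be trimmed: push it, without ever gripping, lifting or knocking it, until it stands centred under the hold-down pad (within about 4 mm), then lower the hold-down by its knob so that the sprung pad bears gently on the middle of the cup's foot with its spring partly pressed in, neither loose nor driven home. Raise the hold-down clear first where it hangs too low, and turn the wheel by its pegs to bring the cup round where it can be reached. The clay is brittle, so only the lightest touch on it (a few newtons), and leave the other cups, the bottle and the beaker standing where they are.

Things in the scene. Friction and masses are not known exactly. Their poses are not given: they have to be found in the camera images.
- cup: Unfired white cup to be trimmed, 76 mm tall, upside down on the wheel, 50 to 65 mm off centre. 63 mm across the mouth (below), 61 mm at half height, flat foot 50 mm across on top. About 0.1 kg; slides at about 0.6 N; pushed below half height it does not tip. Over 6 N from the gripper or 10 N from the hold-down spoils it. Origin: centre of the foot (topmost face); z points down.
- stand: Fixed grey trimming stand. Origin: on the wheel's axis at bench level; x points to its 25 mm column, 120 mm off, behind the wheel and to its left, 236 mm high (collar 44 mm). An arm 22 mm wide runs from the column, 173 to 207 mm above the bench, to a 28 mm boss right over the wheel's axis. Its foot plate is 12 mm high.
- hold_rod: Hold-down: upright 10 mm rod sliding in the boss on the wheel's axis; wooden knob on top, sprung pad below. Origin: on the axis, under face of the pad while its spring is out. It travels from 85 to 145 mm above the bench. Friction (4 N) keeps it where it is left; about 5.6 N lifts it, 2.5 N lowers it.
- hold_knob (a point): Middle of the hold-down's knob, 145 mm above the origin of hold_rod. The knob is 22 mm in diameter and 36 mm tall (21 mm below to 15 mm above this point; the rod end stands 10 mm above it); pinch it from above and move it straight up or down.
- pad_face (a point): Centre of the under face of the rubber pad (19 mm diameter) at the foot of the hold-down, on the wheel's axis.
- spring_pad (a joint): How far the pad is pressed back towards the rod against its spring, in m: 0 = out (free), 0.010 = driven home. The spring takes 1 N to start and 4.5 N fully home.
- pin_a (a point): One of the wheel's two steel turning pegs: 12 mm in diameter, 24 mm tall, 85 mm from the wheel axis, half a turn apart; this point is on its axis, 18 mm above the disc. The wheel is a flat 200 mm disc, top face 40 mm above the bench, turning freely both ways (drag 0.04 N m) with the cup riding on it. Each peg starts about a quarter turn (55 to 125 degrees) round from the cup.
- pin_b (a point): The same point of the other turning peg.
- large_cup: Bystander: unfired cup, 67 mm across, 81 mm tall, standing upright on the bench near the wheel. Origin under its centre. Leave it standing.
- small_cup: Bystander: unfired cup, 54 mm across, 65 mm tall, standing upright on the bench near the wheel. Origin under its centre. Leave it standing.
- seal_bottle: Bystander: white squeeze bottle with an orange nozzle, 35 x 50 mm and 155 mm tall, standing on the bench near the wheel. Origin under its centre. Leave it standing.
- beaker: Bystander: pale measuring beaker, 74 mm across, 93 mm tall, standing on the bench near the wheel. Origin under its centre. Leave it standing.

How it is judged:
On the way:
1. the cup stands centred under the hold-down pad (within 5 mm), still clear of the pad (horizontal distance between cup and pad_face below 0.005 m and angle between cup's own z axis and vertical above 3.04 rad and contact force between hold_rod and cup below 0.05 N), for 0.2 s.
At the end, for the whole second after the job is handed in: the cup stands upside down on the wheel, at rest, its foot centred within 5 mm under the pad, and the pad bears on the foot with its spring pressed in between 1.5 and 8.5 mm of its 10 mm (horizontal distance between cup and pad_face below 0.005 m and angle between cup's own z axis and vertical above 3.04 rad and contact force between hold_rod and cup above 0.8 N and value of joint spring_pad between 0.0015 and 0.0085 m and height (world z) of cup between 0.112 and 0.12 m and linear speed of cup below 0.01 m/s); the robot touches nothing.
It fails at once if the fingers or arm press on the cup with more than 6 N (contact force between any of the fingers, the arm and cup above 6 N).
It fails at once if the hold-down presses on the cup with more than 10 N (contact force between hold_rod and cup above 10 N).
It fails at once if the cup is tipped or lifted off the wheel or falls from it (angle between cup's own z axis and vertical below 2.9 rad or height (world z) of cup above 0.128 m or height (world z) of cup below 0.1 m).
It fails at once if one of the other cups, the bottle or the beaker is moved more than 15 mm (distance of any of large_cup, small_cup, seal_bottle, beaker from where it was at the start of the episode above 0.015 m).
It also fails if it takes over 72 s, if anything falls off the work surface, if the arm or the gripper's body presses on something with over 40 N, if the wrist force passes 120 N, or if a joint passes its speed limit or range.

### The arm

A 6-joint arm with a two-finger parallel gripper is mounted at the origin on the work surface; the furniture and walls round the work are solid. World frame = base frame: x ahead of the robot, y to its left, z up, the work surface at z = 0. Lengths are in m, angles in rad, forces in N, time in s.
With the tool pointing down it reaches from about 0.225 to 0.875 m from the base axis. Payload 3.4 kg.
Tool frame: the origin (TCP) lies on the centre line of the jaws, within the pads' length; the fingertips stand 17 mm ahead of it and the grasp point (between the pads) lies 2 mm behind it; z points along the fingers, y is the line along which they close (so a half turn about z gives the same grasp; the last joint's range is limited). The gripper opens to 85 mm and grips with 20 to 120 N. Pads are 22 mm wide; open, the fingers measure 114 mm over their backs; the gripper's body (76 mm by 85 mm) begins 54 mm behind the grasp point. The pads swing forward as they close: fully open they stand 13 mm farther back than shut.
Start: joints at [1.224, 0.276, 1.505, -0, 1.361, -0.121], TCP at [0.129, 0.56, 0.248] pointing down, gripper open.
Joint ranges: [-2.89, 2.89], [-0.75, 2.08], [0.22, 2.7], [-1.18, 4.32], [0.11, 2.71], [-2.7, 2.7]. Speed limits (rad/s): [2.57, 2.57, 3.14, 3.14, 3.14, 3.14].

### API

Orientations are given as a unit quaternion [w, x, y, z].
In Python, from rig import manip gives the robot as it stands.
- The arm moves only by the tool move_arm, never from a script. Its argument "steps" is one flat list of numbers, 7 for each row, row after row: the turn, a rotation vector about the world's x, y, z normalised to -1 to 1, where 1 is 360 degrees, then the shift along the world's x, y, z normalised to -1 to 1, where 1 is 1 m, then the opening, from -1 (shut) to 1 (fully open). A call has exactly 10 rows; each row is the pose to reach, as a shift and turn from the pose commanded when the call began, turning the shorter way round; what a row does not reach only later rows make up. A row lasts 1/10 s, in which the tool goes at most 50 mm and 8.59 degrees, less where a joint would pass 70% of its speed; a pose out of reach is approached as far as the arm can. A call with a number of a shift or a turn outside -1 to 1 is refused whole. A call with a gripper value outside its range is refused whole. The fingers move at their own pace and stop on an object; "squeeze" is the grip in N (left out, the last holds). Time passes only in rows, so rows that repeat a pose let the fingers close, or fill a call up. It gives the time, the measured TCP pose, the force, the opening and the grip force at its end, in the units of the state.
- manip.get_state(): the state, without advancing time (a new reading comes with each control period).
- manip.get_image(name): name is "scene" or "side" or "wrist"; returns a dict with "pixels" (420x560x3 uint8, blue, green, red), "fx", "fy", "cx", "cy" (pixels), "R" (3x3) and "t" (3): a world point X has camera coordinates R X + t. Camera axes: x right, y down, z forward; pixel columns grow to the right and rows downward; lengths in m; the calibration is good to about 2 mm. A picture is of the moment at which its call begins. There is no depth.
- manip.sign_off(): hands the job in; it is judged then, once.
The state is a dict: "clock": time; "qpos": joint angles; "qd": joint speeds; "effort": joint torques, N m; "position": TCP position; "ee_rot": TCP orientation; "contact_force": force on the tool from outside, world axes, zero at the start; "moment": the same for the moment, N m; "width": finger opening in m; "gripper_force": force on a finger pad.
Only numpy, scipy, OpenCV 4.12 (cv2) and the standard library are available. Lean on these libraries where they do the work, as an engineer would, in place of code of your own. Each camera call takes 0.05 s, during which the arm holds its last target. There are 200 camera calls.

## Working session

There is one attempt and no reset: what is moved stays moved. The work goes in short steps, Python scripts to look and compute and a tool call to move; the robot and the scene stay as the last step left them, time stands still between calls to the robot, and variables do not carry over. Pictures are saved under pics/ and viewed, at most 10 in all, crops included, and the job is handed in when it is done.

Besides the shell and the picture viewer there is one more tool, called after "Emit:" as name(argument=value, ...), one argument or row to a line, values as JSON. move_arm: Moves the arm, as the interface text tells. Scaled input: -1 to 1 covers 1 m each way for a shift and 360 degrees each way for a turn. Its arguments: {"type":"object","properties":{"steps":{"type":"array"},"squeeze":{"type":"number"}},"required":["steps"]}

```bash
mkdir -p pics; cat > h.py <<'E'
import numpy as np, cv2
from rig import manip
def grab(n,f=None):
    d=manip.get_image(n); d['pixels']=np.array(d['pixels'],np.uint8); d['R']=np.array(d['R']);d['t']=np.array(d['t'])
    np.savez(''+n+'.npz',**d)
    if f: cv2.imwrite('pics/'+f,d['pixels'])
    return d
def load(n): return np.load(''+n+'.npz')
def ray(d,u,v):
    r=d['R'].T@np.array([(u-d['cx'])/d['fx'],(v-d['cy'])/d['fy'],1]); return -d['R'].T@d['t'], r/np.linalg.norm(r)
def onz(d,u,v,z):
    o,r=ray(d,u,v); return o+r*(z-o[2])/r[2]
def proj(d,X):
    c=d['R']@np.array(X)+d['t']; return np.array([d['fx']*c[0]/c[2]+d['cx'],d['fy']*c[1]/c[2]+d['cy']])
def two(d1,p1,d2,p2):
    o1,r1=ray(d1,*p1);o2,r2=ray(d2,*p2)
    s=np.linalg.lstsq(np.c_[r1,-r2],o2-o1,rcond=None)[0]
    a,b=o1+s[0]*r1,o2+s[1]*r2
    return (a+b)/2,np.linalg.norm(a-b)
E
python3 - <<'E'
from h import *
for n in('scene','side','wrist'):
    d=grab(n,n+'0.png'); print(n,-d['R'].T@d['t'],d['R'][2],d['fx'])
print(manip.get_state())
a=[cv2.imread(f'pics/{n}0.png') for n in('scene','side')]
E
```

```text
scene [-0.03767625 -0.31772115  0.91628922] [ 0.56910778  0.30799665 -0.76240042] 515.7865951106546
side [ 0.37576989 -0.64712939  0.65296388] [ 0.20689713  0.77554937 -0.59641994] 391.63210514782946
wrist [0.0472589  0.57836334 0.37267383] [ 0.31416497 -0.07337821 -0.9465284 ] 352.0140785334496
{'clock': 0.15, 'qpos': array([ 1.22399555e+00,  2.76465808e-01,  1.50584076e+00,  2.84401573e-05,
        1.36067847e+00, -1.20984273e-01]), 'qd': array([-0.00149112, -0.00194182, -0.00375362,  0.0003995 , -0.00080541,
       -0.00140081]), 'effort': array([ 3.01441396e-03, -4.17150128e+01, -2.46031344e+01,  3.71846163e-04,
        7.65762117e-03, -1.19013689e-05]), 'position': array([0.12860757, 0.56006393, 0.24762985]), 'ee_rot': array([-1.74879893e-04,  1.12671436e-01,  9.93632056e-01, -6.74012008e-04]), 'contact_force': array([-0.09009894, -0.4421732 ,  0.05879321]), 'moment': array([ 0.00972848,  0.01750457, -0.03437993]), 'gripper_force': 0.0, 'width': 0.08530514557200074}
```

View pics/scene0.png

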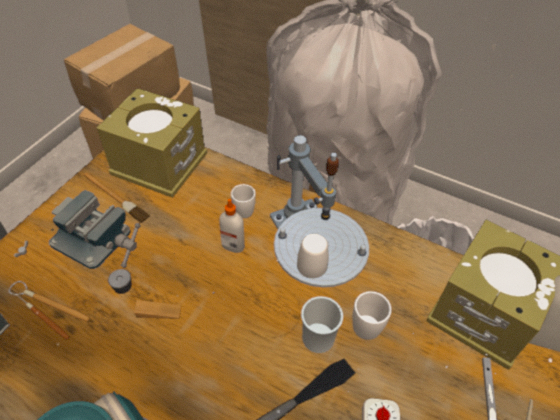

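View pics/side0.png

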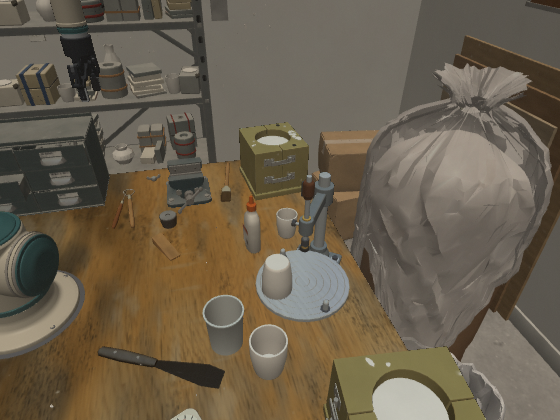

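View pics/wrist0.png

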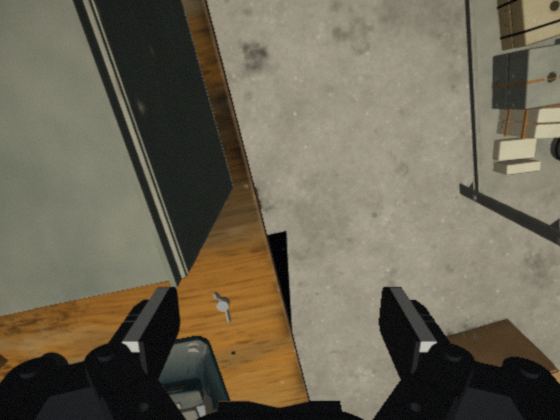

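The scene view shows the cup foot at about (315,243), the pegs at (283,236) and (362,252), the knob at (332,165) and the pad at (326,215). In the side view the cup foot is at (278,262), the pegs at (325,307) and (335,258), the knob at (308,188) and the pad at (305,244). The wrist view shows nothing useful yet.

```bash
python3 - <<'E'
from h import *
s,e=load('scene'),load('side')
for n,a,b in [('knob',(332,165),(308,188)),('pad',(326,216),(305,246)),('foot',(315,243),(278,262)),('pegA',(283,236),(335,258)),('pegB',(362,252),(325,307)),('wheel',(321,246),(303,283))]:
    print(n,*[np.round(x,4) for x in two(s,a,e,b)])
for n,d,c in(('scene',s,(321,246)),('side',e,(303,283))):
    hsv=cv2.cvtColor(d['pixels'],cv2.COLOR_BGR2HSV); print(n,hsv[c[1],c[0]],[hsv[y,x] for x,y in ((315,243),(278,262))])
a=s['pixels'][135:285,225:395];b=e['pixels'][165:325,230:370]
A=cv2.resize(a,None,fx=2.3,fy=2.3,interpolation=2);B=cv2.resize(b,None,fx=2.8,fy=2.8,interpolation=2)
o=np.zeros((max(len(A),len(B)),A.shape[1]+B.shape[1],3),np.uint8);o[:len(A),:A.shape[1]]=A;o[:len(B),A.shape[1]:]=B
print(o.shape,A.shape);cv2.imwrite('pics/c1.png',o)
E
```

```text
knob [ 0.5711 -0.0993  0.2766] 0.001
pad [ 0.5708 -0.1013  0.1403] 0.0052
foot [ 0.5162 -0.1063  0.1163] 0.0013
pegA [ 0.6816  0.0407 -0.0836] 0.082
pegB [ 0.5922 -0.1821  0.0478] 0.0027
wheel [ 0.5735 -0.0986  0.0337] 0.0028
scene [ 15  11 229] [array([ 16,  14, 232], dtype=uint8), array([ 14, 114, 136], dtype=uint8)]
side [ 93  15 154] [array([21, 19, 93], dtype=uint8), array([ 30,  15, 189], dtype=uint8)]
(448, 783, 3) (345, 391, 3)
```

View pics/c1.png

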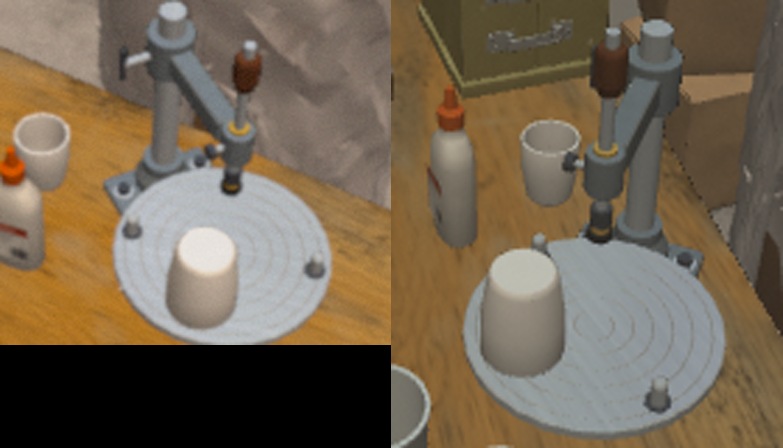

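The crop shows the cup clear of the pad on the robot's side. The peg tops are in view, at crop (132,222) and (317,257) on the left, and (540,236) and (658,381) on the right. The pad's under side is at about (231,192) and (599,240).

```bash
python3 - <<'E'
from h import *
s,e=load('scene'),load('side')
for n,a,b in [('rodtop',(333.7,154),(309.3,176.5)),('pad',(325.4,218),(304.3,250.5)),('foot',(314.6,243.7),(277.5,262.1)),('pegA',(282.4,231.5),(283.2,249.3)),('pegB',(362.8,246.7),(325.4,301.1)),('coltop',(300,138),(324,175)),('nozzle',(230,204),(252,199))]:
    print(n,*[np.round(x,4) for x in two(s,a,e,b)])
# foot ellipse
for n,d,c,z in(('scene',s,(314,244),.116),('side',e,(277,262),.116)):
    g=cv2.cvtColor(d['pixels'],cv2.COLOR_BGR2GRAY); v=int(g[c[1]-2:c[1]+3,c[0]-2:c[0]+3].mean())
    for lo in(8,14,20):
        m=cv2.floodFill(cv2.GaussianBlur(g,(3,3),0),np.zeros((422,562),np.uint8),c,255,lo,60,4|cv2.FLOODFILL_FIXED_RANGE|cv2.FLOODFILL_MASK_ONLY|(255<<8))[2][1:-1,1:-1]
        k=max(cv2.findContours(m,0,2)[0],key=cv2.contourArea)
        if len(k)>5:
            el=cv2.fitEllipse(k); print(n,v,lo,np.round(el[0],1),np.round(el[1],1),onz(d,*el[0],z)[:2])
    # disc boundary: blue-ish on wood
    hsv=cv2.cvtColor(d['pixels'],cv2.COLOR_BGR2HSV)
for n,d,p in (('beaker',s,(320,345)),('large',s,(369,332)),('small',s,(243,215)),('bottle',s,(232,246))): print(n,onz(d,*p,0))
for n,d,p in (('beaker',e,(226,345)),('large',e,(269,370)),('bottle',e,(253,248))): print(n,onz(d,*p,0))
# disc far/near edges as predicted with axis guess
E
```

```text
rodtop [ 0.5726 -0.099   0.3007] 0.0006
pad [ 0.5713 -0.1006  0.1299] 0.0011
foot [ 0.5151 -0.1061  0.1157] 0.0019
pegA [ 0.549  -0.0184  0.0627] 0.007
pegB [ 0.5922 -0.1812  0.0648] 0.0016
coltop [ 0.6398 -0.0021  0.2387] 0.0033
nozzle [0.4993 0.0741 0.146 ] 0.0052
scene 227 8 [314.3 243.2] [17.8 21.6] [ 0.51464852 -0.10564487]
scene 227 14 [314.4 243.3] [18.5 22.5] [ 0.51454245 -0.10587023]
scene 227 20 [314.4 243.3] [19.3 22.8] [ 0.51439986 -0.10598091]
side 187 8 [276.7 262. ] [14.1 20.6] [ 0.5143474  -0.10469852]
side 187 14 [276.7 262.1] [15.3 21. ] [ 0.51421383 -0.10503127]
side 187 20 [276.6 262.3] [15.7 22. ] [ 0.51391877 -0.10546188]
beaker [ 0.38626103 -0.19114305  0.        ]
large [ 0.45744499 -0.26171948  0.        ]
small [0.58452836 0.10263635 0.        ]
bottle [0.49817848 0.07752264 0.        ]
beaker [ 0.39481667 -0.186089    0.        ]
large [ 0.46303435 -0.25677748  0.        ]
bottle [0.49900222 0.07471355 0.        ]
```

Emit:
move_arm(
  steps=[0, 0, 0, 0, 0, 0.05, -0.06, 0, 0, 0, 0, 0, 0.1, -0.06, 0, 0, 0.003, 0.018, -0.042, 0.1, -0.06, 0, 0, 0.006, 0.036, -0.084, 0.1, -0.06, 0, 0, 0.01, 0.054, -0.126, 0.1, -0.06, 0, 0, 0.013, 0.072, -0.168, 0.1, -0.06, 0, 0, 0.016, 0.09, -0.21, 0.1, -0.06, 0, 0, 0.02, 0.108, -0.252, 0.1, -0.06, 0, 0, 0.023, 0.126, -0.294, 0.1, -0.06, 0, 0, 0.026, 0.144, -0.336, 0.1, -0.06],
  squeeze=20,
)

```text
clock: 1.15
position: [0.2728, 0.2227, 0.3483]
ee_rot: [0.0, 0.03, 1.0, 0.0]
contact_force: [1.1, -0.1, -0.5]
width: 0.04
gripper_force: 0.0
```

Emit:
move_arm(
  steps=[0, 0, 0.003, 0.018, -0.042, 0, -0.06, 0, 0, 0.006, 0.036, -0.084, 0, -0.06, 0, 0, 0.01, 0.054, -0.126, 0, -0.06, 0, 0, 0.013, 0.072, -0.168, 0, -0.06, 0, 0, 0.016, 0.09, -0.21, 0, -0.06, 0, 0, 0.02, 0.108, -0.252, 0, -0.06, 0, 0, 0.023, 0.126, -0.294, 0, -0.06, 0, 0, 0.026, 0.14, -0.336, 0, -0.06, 0, 0, 0.026, 0.14, -0.34, 0, -0.06, 0, 0, 0.026, 0.14, -0.34, 0, -0.06],
)

```text
clock: 2.15
position: [0.4126, -0.1164, 0.3476]
ee_rot: [-0.001, -0.049, 0.999, 0.001]
contact_force: [0.1, -0.5, -0.1]
width: 0.0399
gripper_force: 0.0
```

Emit:
move_arm(
  steps=[0.0024, -0.023, 0, 0.01, 0, 0, -0.06, 0.0048, -0.046, 0, 0.02, 0.001, 0, -0.06, 0.0072, -0.069, 0, 0.03, 0.002, 0, -0.06, 0.0072, -0.069, 0, 0.038, 0.004, -0.045, -0.06, 0.0072, -0.069, 0, 0.038, 0.004, -0.09, -0.06, 0.0072, -0.069, 0, 0.038, 0.004, -0.135, -0.06, 0.0072, -0.069, 0, 0.038, 0.004, -0.175, -0.06, 0.0072, -0.069, 0, 0.038, 0.004, -0.205, -0.06, 0.0072, -0.069, 0, 0.038, 0.004, -0.228, -0.06, 0.0072, -0.069, 0, 0.038, 0.004, -0.228, -0.06],
)

```text
clock: 3.15
position: [0.4483, -0.108, 0.1177]
ee_rot: [0.213, -0.049, 0.976, 0.014]
contact_force: [-0.1, 0.6, -0.6]
width: 0.0402
gripper_force: 0.0
```

```bash
python3 - <<'E'
from h import *
w=grab('wrist');e=grab('side');s=grab('scene')
o=np.hstack([cv2.resize(w['pixels'],(400,300)),cv2.resize(e['pixels'][140:360,150:443],(400,300))])
cv2.imwrite('pics/c2.png',o); print(manip.get_state()['position'])
print(proj(w,[.572,-.0995,.13]),proj(w,[.514,-.1055,.116]))
E
```

```text
[ 0.4515945  -0.11099834  0.12180218]
[273.28766471 435.47171645] [272.07008195 374.18589051]
```

View pics/c2.png

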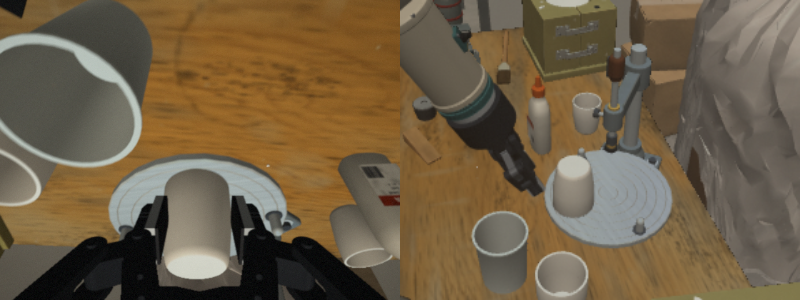

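The wrist view shows the cup midway between the finger pads (small view x 197 against pads at 155 and 238). The side view shows the fingers clear behind the cup, and the bystanders stand clear.

Emit:
move_arm(
  steps=[0, 0, 0, 0, 0, -0.012, -0.06, 0, 0, 0, 0, 0, -0.024, -0.06, 0, 0, 0, 0, 0, -0.036, -0.06, 0, 0, 0, 0, 0, -0.046, -0.06, 0, 0, 0, 0, 0, -0.05, -0.06, 0, 0, 0, 0, 0, -0.05, -0.06, 0, 0, 0, 0.003, 0, -0.05, -0.06, 0, 0, 0, 0.006, 0, -0.05, -0.06, 0, 0, 0, 0.009, 0.001, -0.05, -0.06, 0, 0, 0, 0.012, 0.001, -0.05, -0.06],
)

```text
clock: 4.3
position: [0.4689, -0.1042, 0.0801]
ee_rot: [0.206, -0.045, 0.977, 0.006]
contact_force: [0.2, 0.4, -0.3]
width: 0.04
gripper_force: 0.0
```

Emit:
move_arm(
  steps=[0, 0, 0, 0.003, 0.0003, 0, -0.06, 0, 0, 0, 0.006, 0.0006, 0, -0.06, 0, 0, 0, 0.009, 0.0009, 0, -0.06, 0, 0, 0, 0.012, 0.0012, 0, -0.06, 0, 0, 0, 0.015, 0.0015, 0, -0.06, 0, 0, 0, 0.018, 0.0018, 0, -0.06, 0, 0, 0, 0.021, 0.0021, 0, -0.06, 0, 0, 0, 0.024, 0.0024, 0, -0.06, 0, 0, 0, 0.027, 0.0028, 0, -0.06, 0, 0, 0, 0.03, 0.003, 0, -0.06],
)

```text
clock: 5.3
position: [0.4988, -0.101, 0.0799]
ee_rot: [0.206, -0.045, 0.978, 0.006]
contact_force: [-0.4, -0.4, 0.5]
width: 0.0402
gripper_force: 0.4
```

```bash
cat >> h.py <<'E'
def foot(d,guess,lo=14):
    c=tuple(int(round(x)) for x in proj(d,guess)); g=cv2.cvtColor(d['pixels'],cv2.COLOR_BGR2GRAY)
    m=cv2.floodFill(cv2.GaussianBlur(g,(3,3),0),np.zeros((422,562),np.uint8),c,255,lo,60,4|cv2.FLOODFILL_FIXED_RANGE|cv2.FLOODFILL_MASK_ONLY|(255<<8))[2][1:-1,1:-1]
    k=max(cv2.findContours(m,0,2)[0],key=cv2.contourArea)
    el=cv2.fitEllipse(k); return onz(d,*el[0],.116)[:2],np.round(el[1],1)
E
python3 - <<'E'
from h import *
st=manip.get_state();print(st['position'],st['contact_force'])
p=st['position']
for n in('scene','side'):
    d=grab(n)
    for gx in(.514,p[0]+.039,p[0]+.03): print(n,gx,foot(d,[gx,-.104,.116]))
E
```

```text
[ 0.49879632 -0.10103957  0.07994528] [-0.36164199 -0.44761489  0.4651922 ]
scene 0.514 (array([0.5342383 , 0.05807348]), array([383.2, 494.5]))
scene 0.5377963249311335 (array([ 0.46640414, -0.00116531]), array([399.2, 482.7]))
scene 0.5287963249311335 (array([ 0.45060401, -0.04924952]), array([460.6, 523.8]))
side 0.514 (array([ 0.54952946, -0.17529863]), array([66.9, 87.7]))
side 0.5377963249311335 (array([ 0.53662589, -0.09963617]), array([15. , 21.4]))
side 0.5287963249311335 (array([ 0.53662589, -0.09963617]), array([15. , 21.4]))
```

Emit:
move_arm(
  steps=[0, 0, 0, 0.003, 0, 0, -0.06, 0, 0, 0, 0.006, 0, 0, -0.06, 0, 0, 0, 0.009, 0, 0, -0.06, 0, 0, 0, 0.012, 0, 0, -0.06, 0, 0, 0, 0.015, 0, 0, -0.06, 0, 0, 0, 0.018, 0, 0, -0.06, 0, 0, 0, 0.021, 0, 0, -0.06, 0, 0, 0, 0.024, 0, 0, -0.06, 0, 0, 0, 0.026, 0, 0, -0.06, 0, 0, 0, 0.026, 0, 0, -0.06],
)

```text
clock: 6.4
position: [0.525, -0.1012, 0.0801]
ee_rot: [0.206, -0.045, 0.977, 0.006]
contact_force: [-0.2, 1.0, -0.3]
width: 0.0402
gripper_force: 0.0
```

```bash
python3 - <<'E'
from h import *
from scipy.spatial.transform import Rotation as Ro
st=manip.get_state();print(st['position'],st['contact_force'],st['ee_rot'])
q=st['ee_rot'];print(Ro.from_quat([q[1],q[2],q[3],q[0]]).as_matrix())
p=st['position']
s=grab('scene');e=grab('side');w=grab('wrist')
print(foot(e,[p[0]+.025,-.1,.116]),foot(e,[p[0]+.035,-.1,.116]))
print('pad in side',onz(e,304.3,250.5,.1307),'scene',onz(s,325.4,218,.1307),'rodtop',onz(e,309.3,176.5,.3007),onz(s,333.7,154,.3007))
a=cv2.resize(e['pixels'][165:325,230:370],None,fx=2.8,fy=2.8,interpolation=2)
b=cv2.resize(s['pixels'][135:285,235:395],None,fx=2.5,fy=2.5,interpolation=2)
o=np.zeros((448,792,3),np.uint8);o[:,:392]=a;o[:375,392:]=b;cv2.imwrite('pics/c3.png',o)
E
```

```text
[ 0.52504154 -0.10124267  0.08008174] [-0.20484283  1.00782623 -0.29098309] [ 0.20604899 -0.04531106  0.97747223  0.00622557]
[[-0.91098145 -0.09114615  0.40225015]
 [-0.08601506  0.9958163   0.03084324]
 [-0.4033785  -0.00650195 -0.91501011]]
(array([ 0.5619858, -0.1002859]), array([14.3, 21.2])) (array([ 0.56197683, -0.1002989 ]), array([14.3, 21.2]))
pad in side [ 0.57154674 -0.10087338  0.1307    ] scene [ 0.57002562 -0.10112417  0.1307    ] rodtop [ 0.57227921 -0.09951548  0.3007    ] [ 0.57299584 -0.09890842  0.3007    ]
```

View pics/c3.png

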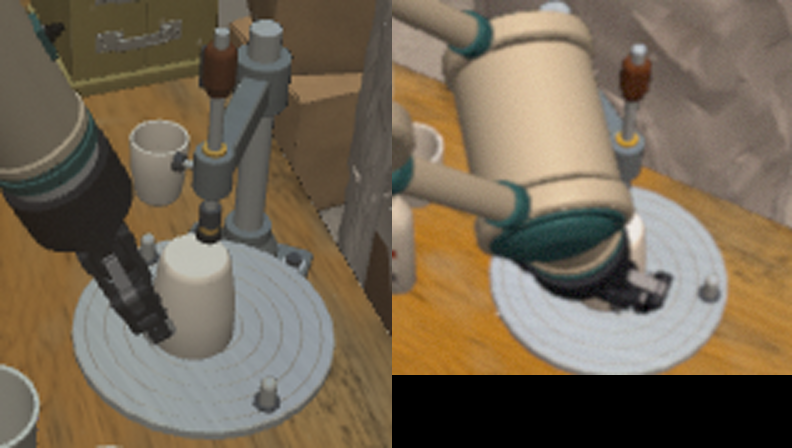

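The side crop shows the cup nearly under the pad, with its foot centre at crop (197,252) and the pad's lower edge at (209,240). About 10 mm of push along +x is left.

Emit:
move_arm(
  steps=[0, 0, 0, 0.001, 0, 0, -0.06, 0, 0, 0, 0.003, 0, 0, -0.06, 0, 0, 0, 0.005, 0, 0, -0.06, 0, 0, 0, 0.007, 0, 0, -0.06, 0, 0, 0, 0.009, 0, 0, -0.06, 0, 0, 0, 0.009, 0, 0, -0.06, 0, 0, 0, 0.006, 0, 0, -0.06, 0, 0, 0, 0, 0, 0, -0.06, 0, 0, 0, -0.01, -0.001, 0, -0.06, 0, 0, 0, -0.02, -0.002, 0, -0.06],
)

```text
clock: 7.55
position: [0.5034, -0.103, 0.0799]
ee_rot: [0.206, -0.045, 0.978, 0.006]
contact_force: [0.4, 0.9, -0.1]
width: 0.0401
gripper_force: 0.0
```

Emit:
move_arm(
  steps=[0, 0, 0, -0.02, -0.002, 0, -0.06, 0, 0, 0, -0.04, -0.004, 0, -0.06, 0, 0, 0, -0.05, -0.005, 0.02, -0.06, 0, 0, 0, -0.05, -0.005, 0.06, -0.06, 0, 0, 0, -0.05, -0.005, 0.1, -0.06, 0, 0, 0, -0.07, 0.02, 0.14, -0.06, 0, 0, 0, -0.09, 0.04, 0.18, -0.06, 0, 0, 0, -0.1, 0.06, 0.2, -0.06, 0, 0, 0, -0.1, 0.06, 0.2, -0.06, 0, 0, 0, -0.1, 0.06, 0.2, -0.06],
)

```text
clock: 8.55
position: [0.4039, -0.043, 0.2798]
ee_rot: [0.206, -0.046, 0.977, 0.006]
contact_force: [-0.6, -0.5, -1.2]
width: 0.0402
gripper_force: 0.0
```

```bash
python3 - <<'E'
from h import *
st=manip.get_state();print(st['position'],st['contact_force'])
s=grab('scene');e=grab('side')
for d in(s,e):
  for g in([.558,-.108,.116],[.562,-.115,.116]):
    for lo in (10,20): print(foot(d,g,lo), proj(d,[.572,-.0998,.1307]))
a=cv2.resize(e['pixels'][195:325,230:360],(440,440),interpolation=2)
b=cv2.resize(s['pixels'][165:285,265:385],(360,360),interpolation=2)
o=np.zeros((440,800,3),np.uint8);o[:,:440]=a;o[:360,440:]=b;cv2.imwrite('pics/c4.png',o)
E
```

```text
[ 0.40385615 -0.04295495  0.27980977] [-0.58718383 -0.51588514 -1.20893727]
(array([ 0.56953243, -0.10214847]), array([15.1, 21.3])) [325.22939022 217.06027329]
(array([ 0.57032954, -0.10185918]), array([17.1, 21.8])) [325.22939022 217.06027329]
(array([ 0.56977256, -0.1018981 ]), array([15.6, 21.1])) [325.22939022 217.06027329]
(array([ 0.57020924, -0.10198445]), array([17.2, 22. ])) [325.22939022 217.06027329]
(array([ 0.56964522, -0.10170382]), array([12.3, 21.3])) [304.35839836 250.10903164]
(array([ 0.57042778, -0.10192806]), array([14.3, 21.8])) [304.35839836 250.10903164]
(array([ 0.57021332, -0.10076475]), array([13.7, 21.1])) [304.35839836 250.10903164]
(array([ 0.56968218, -0.10223836]), array([14.2, 22.6])) [304.35839836 250.10903164]
```

View pics/c4.png

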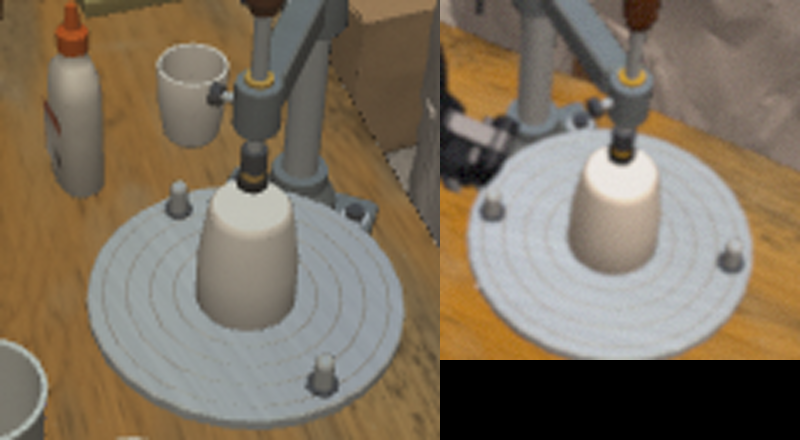

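The crops show the cup standing upright under the pad, with a white gap-free foot rim visible on the near side: the foot spans x 207–292 on the left crop and the pad sits at x 253. I'll do one rim fit of the foot and the wheel to check the centring.

```bash
cat > rim.py <<'E'
from h import *
from scipy.optimize import least_squares
def rim(d,c,R,z,ch,sign,az):
    I=cv2.GaussianBlur(cv2.cvtColor(d['pixels'],cv2.COLOR_BGR2HSV)[...,ch].astype(np.float32),(3,3),0)
    P=[]
    rr=np.arange(R-.008,R+.008,.0005)
    for a in az:
        u=np.array([np.cos(a),np.sin(a)])
        px=np.array([proj(d,[*(c+r*u),z]) for r in rr],np.float32)
        v=cv2.remap(I,px[None,:,0],px[None,:,1],1)[0]
        g=sign*(v[4:]-v[:-4]); i=g.argmax()
        if 0<i<len(g)-1 and g[i]>6: P.append(c+rr[i+2]*u)
    P=np.array(P)
    f=least_squares(lambda q:np.hypot(*(P-q[:2]).T)-q[2],[*c,R],loss='soft_l1',f_scale=.001)
    g=least_squares(lambda q:np.hypot(*(P-q).T)-R,c,loss='soft_l1',f_scale=.001)
    return len(P),np.round(f.x*1000,1),np.round(g.x*1000,1),round(1e3*np.abs(f.fun).mean(),2)
def both():
    for n in('scene','side'):
        d=load(n); C=-d['R'].T@d['t']
        to=np.arctan2(C[1]+.1,C[0]-.572)
        print(n,'foot',rim(d,np.array([.571,-.1005]),.025,.116,2,-1,to+np.radians(np.arange(-110,111,5))))
        print(n,'wheel',rim(d,np.array([.572,-.0998]),.1,.04,1,1,to+np.radians(np.arange(-70,71,3))))
E
python3 -c "
from rim import *
both()
s,e=load('scene'),load('side')
for d in(s,e):
  hsv=cv2.cvtColor(d['pixels'],cv2.COLOR_BGR2HSV)
  for z in(.15,.222,.232):   # exposed rod
    u,v=proj(d,[.572,-.0998,z]); print(z,u,v,hsv[int(round(v)),int(u)-9:int(u)+10,2])
"
```

```text
scene foot (45, array([ 568.8, -102.2,   23.6]), array([ 570.3, -101.8]), np.float64(0.48))
scene wheel (47, array([ 567.9, -100.4,   98.8]), array([569.3, -99.9]), np.float64(0.41))
side foot (45, array([ 569.9, -102.6,   22.8]), array([ 570.6, -100.1]), np.float64(0.6))
side wheel (47, array([ 569.7, -104.3,   97.4]), array([ 570.8, -101.2]), np.float64(0.35))
0.15 326.1029129521512 210.77860124059154 [190 190 191 186 167  97  53  47  57  58  51  65  99 155 188 189 184 185
 177]
0.222 329.6020866946005 185.6153615213444 [135 135 135 136 136 135 121  97  98 113 116 119 118 118 129 117 126 144
 147]
0.232 330.1205506529347 181.88698624489348 [141 140 137 138 129 116  99  92 108 116 121 125 143 148 147 151 148 146
 136]
0.15 304.84309199442794 242.74436316692996 [134 131 138 139 140 139  49  52  53  53  54  52  51  50 127 102 111 110
  91]
0.222 306.78762657068876 213.19816846001254 [159 132 131 135 138 141 137  94  97  99 100  95  91 109 111 111 113 111
 104]
0.232 307.07614435287826 208.814290346942 [139 140 140 137 136 135 119  94 100  99  96  90 109 112 112 112 112 112
 111]
```

Emit:
move_arm(
  steps=[-0.001, 0.018, 0, 0, 0, 0.045, 0.4, -0.0025, 0.036, 0, 0, 0, 0.08, 0.4, -0.004, 0.054, 0, 0.03, -0.01, 0.08, 0.4, -0.005, 0.066, 0, 0.07, -0.025, 0.08, 0.4, -0.005, 0.066, 0, 0.11, -0.04, 0.08, 0.4, -0.005, 0.066, 0, 0.15, -0.05, 0.08, 0.4, -0.005, 0.066, 0, 0.168, -0.0565, 0.08, 0.4, -0.005, 0.066, 0, 0.168, -0.0565, 0.08, 0.4, -0.005, 0.066, 0, 0.168, -0.0565, 0.08, 0.4, -0.005, 0.066, 0, 0.168, -0.0565, 0.08, 0.4],
)

```text
clock: 9.65
position: [0.5716, -0.0997, 0.3591]
ee_rot: [-0.002, -0.046, 0.999, 0.001]
contact_force: [0.2, -0.2, -0.4]
width: 0.06
gripper_force: 0.0
```

```bash
python3 - <<'E'
from h import *
st=manip.get_state();print(st['position'],st['contact_force'],st['ee_rot'],st['width'])
w=grab('wrist');e=grab('side')
print(proj(w,[.572,-.0995,.30]),proj(e,[.572,-.0995,.30]))
o=np.hstack([cv2.resize(w['pixels'],(400,300)),cv2.resize(e['pixels'][80:290,200:480],(400,300))]);cv2.imwrite('pics/c5.png',o)
E
```

```text
[ 0.57156621 -0.09966027  0.35914911] [ 0.22670897 -0.24017397 -0.38046901] [-1.61383966e-03 -4.59772599e-02  9.98940900e-01  7.52512862e-04] 0.05997962775808774
[279.57721847 253.32266596] [309.1200625  176.86260177]
```

View pics/c5.png

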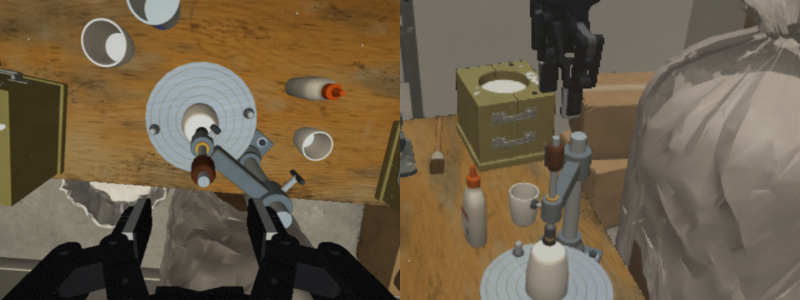

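The wrist view shows the rod end at (203,182) in the small picture, about 2 mm to the right of the middle of the fingers (200). The side view shows the gripper clear above the knob.

Emit:
move_arm(
  steps=[0, 0, 0, 0, 0.0015, -0.02, 0.4, 0, 0, 0, 0, 0.0015, -0.04, 0.4, 0, 0, 0, 0, 0.0015, -0.06, 0.4, 0, 0, 0, 0, 0.0015, -0.075, 0.4, 0, 0, 0, 0, 0.0015, -0.085, 0.4, 0, 0, 0, 0, 0.0015, -0.085, 0, 0, 0, 0, 0, 0.0015, -0.085, -0.3, 0, 0, 0, 0, 0.0015, -0.085, -0.4, 0, 0, 0, 0, 0.0015, -0.085, -0.45, 0, 0, 0, 0, 0.0015, -0.085, -0.47],
  squeeze=20,
)

```text
clock: 10.75
position: [0.5728, -0.0968, 0.2759]
ee_rot: [0.0, -0.046, 0.999, 0.001]
contact_force: [-0.3, 5.1, 3.0]
width: 0.0232
gripper_force: 2.5
```

Emit:
move_arm(
  steps=[0, 0, 0, 0, 0, 0, -0.52, 0, 0, 0, 0, 0, 0, -0.56, 0, 0, 0, 0, 0, 0, -0.6, 0, 0, 0, 0, 0, 0, -0.7, 0, 0, 0, 0, 0, 0, -0.8, 0, 0, 0, 0, 0, 0, -0.8, 0, 0, 0, 0, 0, 0, -0.8, 0, 0, 0, 0, 0, 0, -0.8, 0, 0, 0, 0, 0, 0, -0.8, 0, 0, 0, 0, 0, 0, -0.8],
)

```text
clock: 11.75
position: [0.5727, -0.0963, 0.2755]
ee_rot: [-0.0, -0.046, 0.999, 0.002]
contact_force: [-0.3, 6.6, 2.5]
width: 0.0211
gripper_force: 19.5
```

```bash
python3 - <<'E'
from h import *
st=manip.get_state();print(st['position'],st['contact_force'],st['width'],st['gripper_force'])
e=grab('side');s=grab('scene')
hsv=cv2.cvtColor(e['pixels'],cv2.COLOR_BGR2HSV)
print(hsv[232:262,304,1:].tolist())
for z in(.125,.13,.135): print(z,proj(e,[.572,-.0998,z]),proj(e,[.569,-.109,z]))
import rim; rim.both()
E
```

```text
[ 0.57273165 -0.0963282   0.27546417] [-0.32413612  6.59741236  2.45546687] 0.021075604779847212 19.457438154058764
[[13, 76], [13, 76], [10, 75], [14, 75], [18, 72], [18, 99], [18, 102], [17, 103], [3, 82], [0, 66], [19, 54], [19, 53], [24, 54], [19, 53], [24, 54], [126, 93], [144, 113], [90, 68], [40, 45], [31, 41], [15, 105], [13, 189], [13, 195], [16, 197], [13, 195], [12, 195], [13, 197], [13, 197], [13, 196], [13, 195]]
0.125 [304.21798703 252.24250905] [304.1428219  255.55879627]
0.13 [304.34108868 250.37204323] [304.26687333 253.68232788]
0.135 [304.46513891 248.48716427] [304.39189033 251.79125375]
scene foot (45, array([ 568.8, -102.2,   23.7]), array([ 570.2, -101.8]), np.float64(0.5))
scene wheel (47, array([ 567.7, -100.4,   98.7]), array([569.3, -99.9]), np.float64(0.42))
side foot (45, array([ 570. , -102.5,   22.9]), array([ 570.6, -100.1]), np.float64(0.61))
side wheel (47, array([ 569.7, -104.3,   97.3]), array([ 570.8, -101.2]), np.float64(0.34))
```

Emit:
move_arm(
  steps=[0, 0, 0, 0, 0.001, 0, -0.8, 0, 0, 0, 0, 0.002, 0, -0.8, 0, 0, 0, 0, 0.002, -0.0015, -0.8, 0, 0, 0, 0, 0.002, -0.003, -0.8, 0, 0, 0, 0, 0.002, -0.0045, -0.8, 0, 0, 0, 0, 0.002, -0.006, -0.8, 0, 0, 0, 0, 0.002, -0.0075, -0.8, 0, 0, 0, 0, 0.002, -0.009, -0.8, 0, 0, 0, 0, 0.002, -0.01, -0.8, 0, 0, 0, 0, 0.002, -0.01, -0.8],
)

```text
clock: 12.85
position: [0.5727, -0.0962, 0.2647]
ee_rot: [-0.0, -0.046, 0.999, 0.0]
contact_force: [0.2, 2.0, 0.5]
width: 0.0208
gripper_force: 19.5
```

```bash
cat > f.py <<'E'
from h import *
F=[];P=[]
for i in range(4):
    e=grab('side');st=manip.get_state();F.append(st['contact_force']);P.append(st['position'])
print(np.mean(F,0).round(2),np.std(F,0).round(2),np.mean(P,0).round(4))
h=cv2.cvtColor(e['pixels'],cv2.COLOR_BGR2HSV)
print(h[236:262,304,2].tolist())
E
python3 f.py
```

```text
[1.01 2.26 0.07] [0.42 0.48 0.37] [ 0.5727 -0.0962  0.2647]
[71, 99, 101, 103, 103, 104, 103, 104, 95, 73, 55, 53, 52, 53, 55, 82, 111, 68, 44, 42, 105, 190, 196, 196, 195, 195]
```

Emit:
move_arm(
  steps=[0, 0, 0, 0, 0.001, -0.0005, -0.8, 0, 0, 0, 0, 0.001, -0.001, -0.8, 0, 0, 0, 0, 0.001, -0.0015, -0.8, 0, 0, 0, 0, 0.001, -0.002, -0.8, 0, 0, 0, 0, 0.001, -0.0025, -0.8, 0, 0, 0, 0, 0.001, -0.003, -0.8, 0, 0, 0, 0, 0.001, -0.0035, -0.8, 0, 0, 0, 0, 0.001, -0.004, -0.8, 0, 0, 0, 0, 0.001, -0.0045, -0.8, 0, 0, 0, 0, 0.001, -0.005, -0.8],
)

```text
clock: 14.05
position: [0.5727, -0.096, 0.2604]
ee_rot: [-0.0, -0.046, 0.999, -0.001]
contact_force: [-0.4, -5.5, 4.9]
width: 0.021
gripper_force: 20.0
```

```bash
python3 f.py
```

```text
[-0.13 -5.58  4.12] [0.49 0.21 0.45] [ 0.5727 -0.096   0.2603]
[71, 101, 102, 102, 102, 103, 103, 101, 105, 104, 82, 65, 56, 54, 53, 55, 56, 90, 64, 43, 40, 105, 190, 195, 195, 196]
```

Emit:
move_arm(
  steps=[0, 0, 0, 0, 0, -0.0004, -0.8, 0, 0, 0, 0, 0, -0.0008, -0.8, 0, 0, 0, 0, 0, -0.0012, -0.8, 0, 0, 0, 0, 0, -0.0016, -0.8, 0, 0, 0, 0, 0, -0.002, -0.8, 0, 0, 0, 0, 0, -0.0024, -0.8, 0, 0, 0, 0, 0, -0.0028, -0.8, 0, 0, 0, 0, 0, -0.0032, -0.8, 0, 0, 0, 0, 0, -0.0036, -0.8, 0, 0, 0, 0, 0, -0.004, -0.8],
)

```text
clock: 15.25
position: [0.5727, -0.0961, 0.2567]
ee_rot: [-0.0, -0.046, 0.999, -0.001]
contact_force: [-0.3, -4.5, 4.9]
width: 0.0208
gripper_force: 20.1
```

```bash
python3 f.py
```

```text
[-0.21 -5.19  5.32] [0.4  0.4  0.29] [ 0.5727 -0.096   0.2567]
[71, 98, 102, 102, 103, 103, 103, 102, 103, 102, 105, 96, 73, 55, 53, 55, 53, 52, 48, 42, 41, 106, 190, 196, 195, 195]
```

Spring compression is about 5 mm: the pad's image stopped moving while the rod went on, and the force rise agrees. I'll ease the side load, open and leave upward.

Emit:
move_arm(
  steps=[0, 0, 0, 0, -0.0007, 0, -0.8, 0, 0, 0, 0, -0.0014, 0, -0.8, 0, 0, 0, 0, -0.0014, 0, -0.8, 0, 0, 0, 0, -0.0014, 0, -0.4, 0, 0, 0, 0, -0.0014, 0, 0, 0, 0, 0, 0, -0.0014, 0, 0.3, 0, 0, 0, 0, -0.0014, 0, 0.4, 0, 0, 0, 0, -0.0014, 0, 0.4, 0, 0, 0, 0, -0.0014, 0.005, 0.4, 0, 0, 0, 0, -0.0014, 0.015, 0.4],
)

```text
clock: 16.45
position: [0.5722, -0.0964, 0.2708]
ee_rot: [-0.001, -0.046, 0.999, 0.001]
contact_force: [0.9, -0.3, 0.8]
width: 0.0597
gripper_force: 0.0
```

Emit:
move_arm(
  steps=[0, 0, 0, 0, 0, 0.02, 0.4, 0, 0, 0, 0, 0, 0.04, 0.4, 0, 0, 0, 0, 0, 0.06, 0.4, 0, 0, 0, 0, 0, 0.09, 0.4, 0, 0, 0, -0.04, 0, 0.11, 0.4, 0, 0, 0, -0.08, 0, 0.11, 0.4, 0, 0, 0, -0.12, 0, 0.11, 0.4, 0, 0, 0, -0.16, 0, 0.11, 0.4, 0, 0, 0, -0.16, 0, 0.11, 0.4, 0, 0, 0, -0.16, 0, 0.11, 0.4],
)

```text
clock: 17.45
position: [0.4123, -0.0966, 0.3825]
ee_rot: [0.001, -0.046, 0.999, -0.0]
contact_force: [0.5, -0.8, 0.1]
width: 0.0595
gripper_force: 0.0
```

```bash
python3 f.py; python3 - <<'E'
from h import *
s=grab('scene');e=load('side')
import rim;rim.both()
a=cv2.resize(e['pixels'][165:325,230:370],None,fx=2.8,fy=2.8,interpolation=2)
b=cv2.resize(s['pixels'][135:285,235:395],None,fx=2.5,fy=2.5,interpolation=2)
o=np.zeros((448,792,3),np.uint8);o[:,:392]=a;o[:375,392:]=b;cv2.imwrite('pics/c6.png',o)
E
```

```text
[-0.09  0.21  0.19] [0.66 0.51 0.25] [ 0.4135 -0.0967  0.3815]
[70, 97, 100, 100, 101, 101, 100, 101, 102, 101, 101, 95, 72, 56, 53, 53, 52, 52, 48, 43, 41, 104, 188, 192, 192, 193]
scene foot (45, array([ 568.4, -102.3,   23.7]), array([ 569.9, -102. ]), np.float64(0.53))
scene wheel (47, array([ 567.5, -100.6,   98.4]), array([569.4, -99.9]), np.float64(0.4))
side foot (45, array([ 570.1, -102.4,   22.9]), array([ 570.8, -100.1]), np.float64(0.6))
side wheel (47, array([ 569.7, -104.4,   97.3]), array([ 570.8, -101.2]), np.float64(0.35))
```

View pics/c6.png

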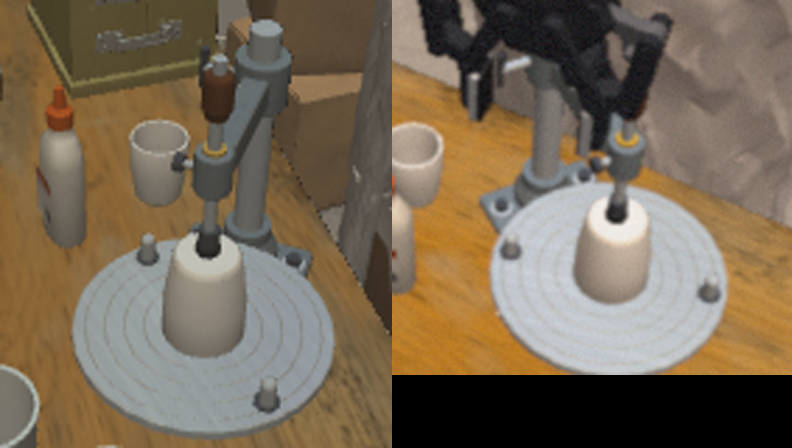

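The final crops show the pad bearing on the foot (left crop about (208,250)), everything standing and the robot clear. I'll check the fore-and-aft centring numerically from the full foot outline against the pad's outline.

```bash
python3 - <<'E'
from rim import *
for n in('scene','side'):
    d=load(n); C=-d['R'].T@d['t']; to=np.arctan2(C[1]+.1,C[0]-.572); u=np.array([np.cos(to),np.sin(to)]); l=np.array([-u[1],u[0]])
    az=np.radians(np.r_[-145:146:5])
    f=rim(d,np.array([.571,-.1005]),.0245,.116,2,-1,to+az); print(n,'foot all',f[:2],f[3])
    g=rim(d,np.array([.571,-.1005]),.0245,.116,2,-1,to+np.radians(np.r_[-155:-100:4,100:156:4])); print('   far half',g)
    V=cv2.cvtColor(d['pixels'],cv2.COLOR_BGR2HSV)[...,2]
    m=((V<120)*255).astype(np.uint8)
    # pad outline at z=.116: near and side edges (bright foot -> dark pad)
    p=rim(d,np.array([.572,-.0998]),.0095,.116,2,1,to+np.radians(np.r_[-60:61:6])); print('   pad',p)
    c=f[1][:2]-p[2]; print('   foot-pad toward cam',c@u,'lateral',c@l, u)
E
```

```text
scene foot all (59, array([ 569.3, -101.9,   24.3])) 0.72
   far half (26, array([ 572.4, -100.5,   23. ]), array([ 570.1, -101.3]), np.float64(0.28))
   pad (21, array([575.4, -96.8,   9.9]), array([575., -97.]), np.float64(0.6))
   foot-pad toward cam 7.0158973305753305 lateral 2.6976257425422303 [-0.94175187 -0.3363085 ]
side foot all (58, array([ 570.7, -100.9,   24. ])) 0.93
   far half (28, array([572.5, -96.8,  22.2]), array([ 571.5, -100.2]), np.float64(0.6))
   pad (21, array([574.1, -90.3,  13.8]), array([572.8, -94.6]), np.float64(0.59))
   foot-pad toward cam 6.6390853012501365 lateral 0.15015446288452688 [-0.33759756 -0.94129054]
```

```bash
cat > lat.py <<'E'
from h import *
def lat(d,A,l,z,R):
    I=cv2.GaussianBlur(d['pixels'],(3,3),0).astype(np.float32)
    out=[]
    for sg in(-1,1):
        s=sg*np.arange(R-.006,R+.0065,.00025)
        px=np.array([proj(d,[*(A+x*l),z]) for x in s],np.float32)
        v=np.stack([cv2.remap(I[...,k].copy(),px[None,:,0],px[None,:,1],1)[0] for k in range(3)],1)
        g=np.abs(v[8:]-v[:-8]).sum(1); w=g*(g>.6*g.max()); out.append((w*s[4:-4]).sum()/w.sum())
    return sum(out)/2*1000,(out[1]-out[0])*500
A=np.array([.572,-.0998]); M=[];B=[]
for n in('scene','side'):
    d=load(n);C=-d['R'].T@d['t'];u=C[:2]-A;u/=np.linalg.norm(u);l=np.array([-u[1],u[0]])
    res={}
    for nm,R,zs in(('rod',.005,np.arange(.140,.166,.003)),('pad',.0095,np.arange(.117,.128,.002)),('cup',.0305,np.arange(.06,.1,.004))):
        r=np.array([lat(d,A,l,z,R) for z in zs]); res[nm]=np.median(r[:,0])
        print(n,nm,np.round(r[:,0],1),'R',np.round(r[:,1],1))
    M.append(l);B.append([res['cup']-res['pad'],res['cup']-res['rod']])
print(B);print('cup-axis (pad, rod)',np.linalg.solve(np.array(M),np.array(B)).T)
E
python3 lat.py
```

```text
scene rod [-0.7 -0.8 -1.  -1.2 -1.3 -1.2 -1.3 -0.9 -0.5] R [7.2 6.6 5.7 5.  4.8 4.8 5.  6.2 7.8]
scene pad [-1.1 -1.1 -1.  -0.9 -0.9 -0.9] R [8.2 8.4 8.5 8.4 8.2 7.9]
scene cup [1.  1.  1.  0.9 1.1 1.2 1.  0.8 0.8 0.7 0.5] R [31.4 31.3 31.2 31.1 31.1 30.8 30.2 29.6 29.  28.6 28.1]
side rod [-1.8 -1.4 -0.1  0.4  0.3 -0.1 -0.5 -0.6 -0.5] R [4.5 4.8 6.  6.2 5.9 5.5 5.2 5.1 5.2]
side pad [-0.6 -0.7 -0.7 -0.7 -0.7 -0.8] R [7.8 8.7 9.1 9.1 9.1 8.8]
side cup [-0.6 -0.6 -0.7 -0.8 -0.6 -0.7 -0.8 -0.8 -0.7 -0.7 -0.6] R [31.5 31.3 31.3 31.6 31.4 30.8 30.2 29.7 29.2 28.6 28.2]
[[np.float64(1.9295340482151135), np.float64(2.005353196311124)], [np.float64(0.0197815376678131), np.float64(-0.21899162335068478)]]
cup-axis (pad, rod) [[-0.81852485 -2.34166174]
 [-1.14257394 -2.53800603]]
```

```bash
python3 -c "
from rig import manip
print(manip.sign_off())"
```

```text
the job is handed in; nothing more can be done
None
```

The job is handed in (the result was not reported): I pushed the cup to about 2.6 mm off the pad's axis, measured from the images, with the pad bearing on its foot and the spring pressed in about 5 mm, the other pieces still standing and the arm clear.

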